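Lock the screw jack's ring while the wrench holds its barrel

TASK

Drop the holding wrench over the square head of the screw jack's barrel so that it sits fully down with its handle between the two prongs of the bracket, and let go of it. Then, with the wrench keeping the barrel from turning, swing the knurled lock ring clockwise (seen from above) by its bar until you feel it tighten firmly on the housing, without forcing it, and leave the wrench in place and the other things where they are.

Things in the scene. Friction and masses are not known exactly. Their poses are not given: they have to be found in the camera images.
- jack: Grey screw jack, bolted down. Origin: on the barrel axis at table height; z up, +y to its slotted bracket. Base plate 96 x 96 x 12 mm; housing up to 76 mm thick, to z = 45; lock washer on top to z = 48. Bracket: two prongs 10 x 16 mm at y = 94 to 110, up to z = 96; the slot between them is 32 mm wide (x = -16 to 16), open at the top, its floor at z = 74, level with the barrel's shoulder.
- barrel_head (a point): On the barrel axis, 74 mm above the table, at the foot of the barrel's square head: the 40 mm round shoulder on which the wrench rests. z up, x and y square to the flats. Head 24 x 24 mm, 20 mm high, topped by a centring cone ending 29 mm above this point.
- barrel (a joint): Turn of the barrel in rad, clockwise from above positive; 0 with the flats square to the jack. Starts within 0.05 of 0. It turns at 0.12 N m, and the lock ring drags it along with 0.30 N m or more unless the wrench, its handle against a prong, holds it. It must keep its setting but for the play of the fitted wrench (up to about 0.25).
- wrench: Loose steel wrench, 0.15 to 0.31 kg, lying flat. Origin: underside, middle of its 27 mm square through hole (1.5 mm play each side). Head 51 x 51 mm; handle 18 mm wide along its +y to y = 121; 12 mm thick. Black grip block on the handle: 18 mm wide in x, y = 30 to 70, top at z = 46. Centre of mass near y = 42. Fitted, its y points along the jack's y, the handle in the slot with 7 mm each side.
- ring: Knurled lock ring, 60 mm diameter, 14 mm high, between housing and shoulder, with one round radial bar (10 mm thick) on the side away from the bracket. Origin on the barrel axis, 48 mm below its underside; z up. It only turns, clockwise from above to tighten, 0.6 to 1.1 rad until it meets the washer. It sinks 1 mm per rad, and where it meets the washer cannot be read from the bar's direction.
- bar_mid (a point): On the axis of the ring's bar, 52 mm from the barrel axis, 55 to 56 mm above the table. Pushed or pulled sideways here the ring turns at about 6 N; where it meets the washer the force steps up to about 9 N, then rises by about 48 N per rad. From 12 N on it is tight and stays so when let go; aim at 14 to 17 N; above 21 N (0.27 rad past first touch) the thread is strained.
- bar_ball (a point): Centre of the 18 mm black ball at the end of the ring's bar, 72 mm from the barrel axis, at the bar's height.
- tape_measure: Bystander: yellow tape measure, 35 x 87 x 64 mm, standing on the table; origin under its middle.
- stop_block: Bystander: hardwood stop block with a black knob, 45 x 70 x 60 mm; origin under its middle.
- wax_tin: Bystander: round flat tin, 71 mm across, 25 mm high; origin under its middle.
- masking_tape: Bystander: roll of masking tape lying flat, 100 mm across, 24 mm high; origin under its middle.
There are look-alikes about, which are no part of the job. There is more than one size of the jack; the job needs the larger.

How it is judged (in metres and radians):
On the way, in this order (a step that is already met when the one before it is completed fails the run):
1. the wrench sits down on the barrel's shoulder, over the square head, its handle in the slot, and is let go (horizontal distance between wrench and barrel_head below 0.004 m and z of wrench in the frame of barrel_head between -0.003 and 0.003 m and angle between wrench's own z axis and vertical below 0.1 rad and angle between the y axis of wrench and the y axis of jack, either way round below 0.3 rad and contact force between the fingers and wrench below 0.1 N), for 0.2 s.
2. the lock ring is tight: turned at least 3.5 degrees past its first touch on the washer, which sinks it 0.06 mm (z of bar_mid in the frame of jack below 0.05494 m), for 0.2 s.
At the end, for the whole second after the job is handed in: The lock ring is tight on the washer (a squeeze of about 3 degrees of turn past first touch is kept after release, a sink of 0.05 mm); the wrench still sits flat on the barrel's shoulder within 4 mm of its axis, handle in the bracket's slot, at rest; the barrel stands within 0.35 rad of its zero (z of bar_mid in the frame of jack below 0.05495 m and horizontal distance between wrench and barrel_head below 0.004 m and z of wrench in the frame of barrel_head below 0.003 m and angle between wrench's own z axis and vertical below 0.1 rad and angle between the y axis of wrench and the y axis of jack, either way round below 0.3 rad and value of joint barrel between -0.35 and 0.35 rad and linear speed of wrench below 0.02 m/s).
It fails at once if the barrel's setting is lost (turned beyond 0.4 rad) (value of joint barrel above 0.4 rad or value of joint barrel below -0.4 rad).
It fails at once if the ring is forced: turned more than about 0.27 rad (15 degrees) past first touch, some 21 N at the middle of the bar (z of bar_mid in the frame of jack below 0.05472 m).
It fails at once if a bystander is disturbed (moved more than 30 mm) (distance of any of tape_measure, stop_block, wax_tin, masking_tape from where it was at the start of the episode above 0.03 m).
It also fails if it takes over 64 s, if anything falls off the work surface, if the arm or the gripper's body presses on something with over 40 N, if the wrist force passes 120 N, or if a joint passes its speed limit or range.

ROBOT

A 6-joint arm with a two-finger parallel gripper is mounted at the origin on the work surface; the furniture and walls round the work are solid. World frame = base frame: x ahead of the robot, y to its left, z up, the work surface at z = 0. Lengths are in mm, angles in rad, forces in N, time in s.
With the tool pointing down it reaches from about 400 to 825 mm from the base axis. Payload 7 kg.
Tool frame: the origin (TCP) lies at the very end of the fingers, on their centre line; the grasp point (between the pads) lies 19 mm behind it; z points along the fingers, y is the line along which they close (so a half turn about z gives the same grasp; the last joint's range is limited). The gripper opens to 88 mm and grips with 3 to 60 N. Pads are 19 mm wide; open, the fingers measure 130 mm over their backs; the gripper's body (78 mm by 193 mm) begins 47 mm behind the grasp point.
Start: joints at [-0.902, 0.359, 0.012, 0, -1.224, -0.288], TCP at [250.845, -626.635, 226.561] pointing down, gripper open.
Joint ranges: [-3.07, 3.07], [-1.43, 2.12], [-1.02, 1.25], [-3.03, 1.67], [-3.05, -0], [-3.03, 3.03]. Speed limits (rad/s): [2.39, 2.39, 3.01, 3.14, 3.14, 3.14].

INTERFACE

Orientations are given as a unit quaternion [x, y, z, w].
In Python, from plant import bot gives the robot as it stands. Calls block until the motion is done:
- bot.move_ptp(position, orientation): joint-space move of the TCP to a pose.
- bot.line_to(position, velocity=150, ori=None): straight line of the TCP; ori=None keeps the orientation; velocity is the mean speed in mm/s.
- bot.move_joints(angles): joint-space move.
- bot.move_gripper(opening, force=None): finger opening in mm; force is the grip in N (None keeps the last); returns when the fingers have stopped.
- bot.pause(seconds).
- bot.solve_ik(position, orientation): joint angles nearest the present ones, or None.
- bot.read_state(): the state.
- bot.camera(name): name is "scene" or "top"; returns the picture (420x560x3 uint8, red, green, blue); there is no depth.
- bot.get_calibration(name): a dict with "fx", "fy", "cx", "cy" (pixels), "view" (4x4, takes a point from world to camera coordinates). Camera axes: x right, y up, looking along -z (the intrinsics and any distortion apply to the point x, -y, -z); pixel columns grow to the right and rows downward; lengths in mm; the calibration is good to about 2 mm. A picture is of the moment at which its call begins. get_calibration takes no time and is no camera call.
A pose or a line that the arm cannot do raises bot.Unreachable and nothing moves.
- bot.close_job(): hands the job in; it is judged then, once.
The state is a dict: "t": time; "joint_pos": joint angles; "qvel": joint speeds; "tau": joint torques, N m; "tcp_pos": TCP position; "eef_rot": TCP orientation; "contact_force": force on the tool from outside, world axes, zero at the start; "moment": the same for the moment, N m; "width": finger opening in mm; "finger_force": force on a finger pad.
Only numpy, scipy, OpenCV 4.12 (cv2) and the standard library are available. Lean on these libraries where they do the work, as an engineer would, in place of code of your own. Each camera call takes 0.05 s, during which the arm holds its last target. There are 200 camera calls.

## Working session

There is one attempt and no reset: what is moved stays moved. The work goes in short steps, each a Python script; the robot and the scene stay as the last script left them, time stands still between calls to the robot, and variables do not carry over. Pictures are saved under pics/ and viewed, at most 10 in all, crops included, and the job is handed in when it is done.

```bash
ls; mkdir -p pics; python3 - <<'E'
from plant import bot
import cv2
for n in("scene","top"):
    im=bot.camera(n); cv2.imwrite(f"pics/{n}0.png",im[:,:,::-1]); c=bot.get_calibration(n); print(n,c)
print(bot.read_state())
E
```

```text
pics
scene {'fx': 457.5703864064943, 'fy': 457.5703864064943, 'cx': 274.24572518002765, 'cy': 211.19812033443839, 'view': array([[-6.54515283e-01, -7.55813748e-01, -1.88500385e-02,
         3.18820413e+02],
       [ 5.15297927e-01, -4.64201730e-01,  7.20405997e-01,
        -3.04554672e+02],
       [-5.53242977e-01,  4.61803349e-01,  6.93296384e-01,
        -8.22848064e+02],
       [ 0.00000000e+00,  0.00000000e+00,  0.00000000e+00,
         1.00000000e+00]])}
top {'fx': 485.73756682205845, 'fy': 485.73756682205845, 'cx': 271.9412987454518, 'cy': 208.9968299236327, 'view': array([[-1.78887656e-02, -9.99835194e-01, -3.09460795e-03,
         1.26067016e+01],
       [ 9.90984469e-01, -1.81412658e-02,  1.32742894e-01,
        -5.24617589e+02],
       [-1.32777157e-01, -6.92101906e-04,  9.91145674e-01,
        -1.10763872e+03],
       [ 0.00000000e+00,  0.00000000e+00,  0.00000000e+00,
         1.00000000e+00]])}
{'t': 0.1, 'joint_pos': array([-9.01911553e-01,  3.59321059e-01,  1.11685988e-02, -3.32530455e-04,
       -1.22407971e+00, -2.88075517e-01]), 'qvel': array([ 0.00117427, -0.00271264,  0.00355183,  0.00039556, -0.00147418,
       -0.00020578]), 'tau': array([-1.60344749e-03, -5.84160340e+01,  2.93753529e+01,  7.01553494e+00,
        1.01760085e-02, -5.83852352e-05]), 'tcp_pos': array([ 250.6909379 , -626.26199117,  225.71617986]), 'eef_rot': array([-1.89200587e-01,  9.81938184e-01,  7.09275038e-04, -1.91778688e-04]), 'contact_force': array([ 1.21776939,  0.48632709, -0.20972471]), 'moment': array([0.02372981, 0.0115904 , 0.00413233]), 'finger_force': 0.0, 'width': 87.77123293307817}
```

View pics/scene0.png

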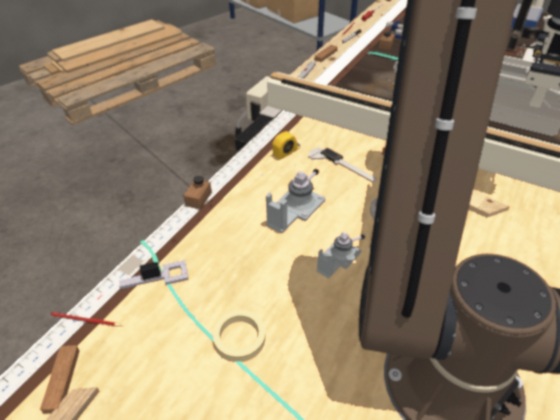

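View pics/top0.png

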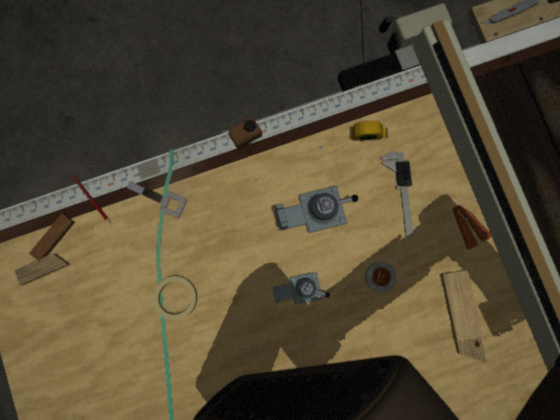

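The top view shows the larger jack with its ring at about (322,207), bracket at (285,215) and bar ball at (354,198). The wrench with the square hole is at (174,204), its grip at (151,193) and its handle end near (130,186). I'll enlarge these areas next.

```bash
python3 - <<'E'
import cv2,numpy as np
t=cv2.imread("pics/top0.png"); s=cv2.imread("pics/scene0.png")
def c(im,x,y,w,h): return cv2.resize(im[y:y+h,x:x+w],(400,300),interpolation=cv2.INTER_CUBIC)
cv2.imwrite("pics/crops.png",np.vstack([np.hstack([c(t,265,165,100,75),c(t,110,160,100,75)]),np.hstack([c(s,250,160,100,75),c(s,110,240,100,75)])]))
E
```

```text
(no output)
```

View pics/crops.png

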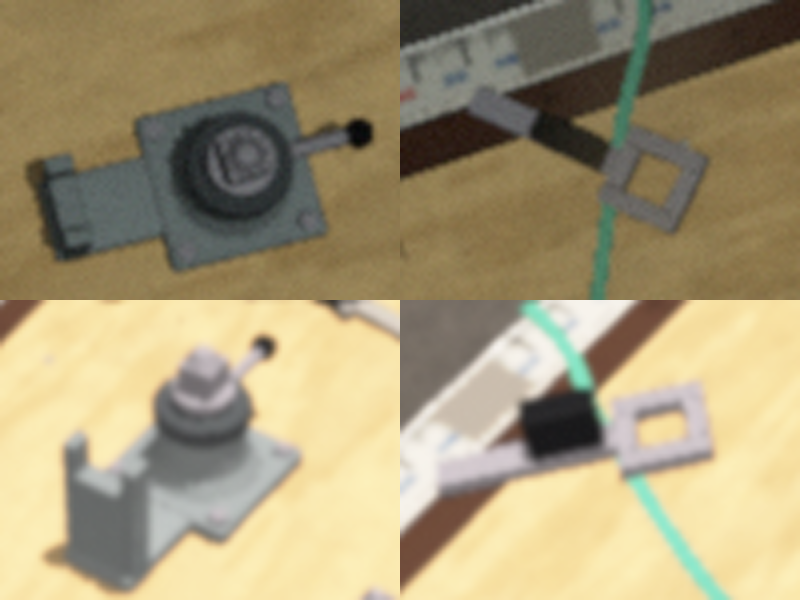

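```bash
cat > h.py <<'E'
from plant import bot
import numpy as np, cv2
from scipy.spatial.transform import Rotation as R
def ray(n,p):
    c=bot.get_calibration(n); V=c["view"]; d=np.array([(p[0]-c["cx"])/c["fx"],-(p[1]-c["cy"])/c["fy"],-1.])
    return -V[:3,:3].T@V[:3,3], V[:3,:3].T@d
def pt(n,p,z):
    o,d=ray(n,p); return o+d*(z-o[2])/d[2]
def px(n,P):
    c=bot.get_calibration(n); q=c["view"][:3,:3]@np.asarray(P,float)+c["view"][:3,3]
    return np.array([c["cx"]-c["fx"]*q[0]/q[2], c["cy"]+c["fy"]*q[1]/q[2]])
def down(yaw):  # tool z down, tool y axis along world angle yaw
    y=np.array([np.cos(yaw),np.sin(yaw),0]); z=np.array([0,0,-1.]); x=np.cross(y,z)
    return R.from_matrix(np.c_[x,y,z]).as_quat()
E
python3 - <<'E'
from h import *
T=lambda x,y,z:pt("top",(265+x/4-.375,165+y/4-.375),z)
W=lambda x,y,z:pt("top",(110+(x-400)/4-.375,160+y/4-.375),z)
S=lambda x,y,z:pt("scene",(250+x/4-.375,160+(y-300)/4-.375),z)
SW=lambda x,y,z:pt("scene",(110+(x-400)/4-.375,240+(y-300)/4-.375),z)
r=lambda v:np.round(v,1)
c=[T(*p,12) for p in((138,122),(285,85),(327,232),(178,270))]; print("base",r(np.mean(c,0)),r(c))
print("ring",r(T(234,165,62)),"headtop",r(T(242,158,97)),"ball",r(T(359,132,55.5)),"scene ball",r(S(263,346,55.5)),"scene cone",r(S(204,352,103)))
e=np.mean(c,0)
for a,b in((0,1),(3,2),(0,3),(1,2)): v=c[a]-c[b]; print(np.degrees(np.arctan2(v[1],v[0])),np.linalg.norm(v))
w=[W(*p,12) for p in((632,127),(707,160),(672,232),(600,195))]; print("whead",r(np.mean(w,0)))
hh=[W(*p,12) for p in((637,155),(683,170),(665,208),(623,188))];print("hole",r(np.mean(hh,0)))
for a,b in((0,1),(3,2),(0,3),(1,2)): v=w[a]-w[b]; print(np.degrees(np.arctan2(v[1],v[0])),np.linalg.norm(v))
print("hend",r(W(478,98,12)), "sc head",r(np.mean([SW(*p,12) for p in((612,397),(704,383),(712,452),(626,468))],0)))
# masks: black grip and ball centroids
for n,b in(("top",(140,180,170,210)),("scene",(135,255,165,285))):
    im=bot.camera(n)[b[1]:b[3],b[0]:b[2]].max(2); m=(im<60).astype(np.uint8); M=cv2.moments(m,True); p=(b[0]+M["m10"]/M["m00"],b[1]+M["m01"]/M["m00"]); print("grip",n,M["m00"],r(p),r(pt(n,p,40)))
for q in [ (0,0)]: pass
E
```

```text
base [ 526.  -118.5   12. ] [[ 560.4  -62.9   12. ]
 [ 581.3 -152.2   12. ]
 [ 491.7 -174.2   12. ]
 [ 470.6  -84.5   12. ]]
ring [ 526.2 -114.6   62. ] headtop [ 525.2 -115.5   97. ] ball [ 545.1 -188.2   55.5] scene ball [ 542.5 -188.7   55.5] scene cone [ 521.6 -115.8  103. ]
103.22564533329138 91.70886287659125
103.27040266323209 92.08968706541634
13.51414876030227 92.31857940429853
13.750882665496098 92.24934813950885
whead [543.8 241.3  12. ]
hole [542.7 241.7  12. ]
65.19072360473203 49.99508908716702
61.931181363658965 49.226631260965384
-24.584433009047324 45.15910014493282
-25.61073446624162 47.96242476770129
hend [594.9 347.4  12. ] sc head [538.6 241.   12. ]
grip top 304.0 [151.4 188.6] [577.8 286.4  40. ]
grip scene 230.0 [149.6 270.6] [553.  290.5  40. ]
```

```bash
python3 - <<'E'
from h import *
J=np.array([525,-116.3]); d=np.radians
for o in(0,180):
    for nm,p,yw in(("g",(561.4,279.2,15),-26),("p",(515.3,-75.6,89),13.4),("b0",(570,-180,48),13.4),("b1",(470,-190,48),-50)):
        q=bot.solve_ik(p,down(d(yw+o))); print(o,nm,None if q is None else np.round(q,2))
print(bot.read_state()["t"])
E
```

```text
0 g [ 0.77  0.48 -0.33  0.   -0.75  1.92]
0 p None
0 b0 [ 0.02  0.4  -0.38  0.   -0.79 -2.93]
0 b1 [ 0.    0.28 -0.58  0.   -0.71  2.27]
180 g [ 0.77  0.48 -0.33  0.   -0.75 -1.23]
180 p [ 0.23  0.24 -0.51  0.   -0.82  0.  ]
180 b0 [ 0.02  0.4  -0.38  0.   -0.79  0.21]
180 b1 [ 0.    0.28 -0.58  0.   -0.71 -0.88]
0.2
```

```bash
python3 - <<'E'
from h import *
q=down(np.radians(154))
bot.move_ptp((400,-200,300),down(np.radians(193)))
bot.move_ptp((561.4,279.2,130),q)
s=bot.read_state(); print(s["tcp_pos"],s["contact_force"],s["t"])
bot.line_to((561.4,279.2,15),100)
s=bot.read_state(); print(s["tcp_pos"],s["contact_force"])
bot.move_gripper(10,40)
s=bot.read_state(); print(s["width"],s["finger_force"],s["contact_force"],s["tcp_pos"])
bot.line_to((561.4,279.2,190),100)
s=bot.read_state(); print(s["width"],s["finger_force"],s["contact_force"],s["moment"],s["t"])
J=np.array([525,-116.3]);a=np.radians(103.4)
P=J+42*np.array([np.cos(a),np.sin(a)])
bot.move_ptp((*P,185),down(np.radians(193.4)))
bot.pause(.3)
s=bot.read_state(); print(s["tcp_pos"],s["contact_force"],s["t"])
import cv2
t=bot.camera("top")[:,:,::-1];sc=bot.camera("scene")[:,:,::-1]
cv2.imwrite("pics/top1.png",t);cv2.imwrite("pics/scene1.png",sc)
c=lambda im,x,y:cv2.resize(im[y:y+150,x:x+100],(400,600),interpolation=cv2.INTER_CUBIC)
cv2.imwrite("pics/v1.png",np.hstack([c(t,270,130),c(sc,240,90)]))
E
```

```text
[561.75761195 278.4910565  130.38881915] [-0.69373494  0.63331777 -0.30028863] 3.8
[561.80675147 279.5525727   15.69020359] [0.11795792 0.36650035 0.14350512]
17.857789734538986 39.934675097465515 [ 1.25858948  0.38251978 -0.30292456] [561.45725305 279.18115186  14.98951347]
17.933312766649145 39.93604838848114 [-0.01337832 -0.08520864 -3.5012876 ] [ 0.04974339  0.06330071 -0.02546449] 8.1
[515.456136   -74.89936304 184.88962578] [ 0.47220721  1.13360099 -2.58719185] 9.7417
```

View pics/v1.png

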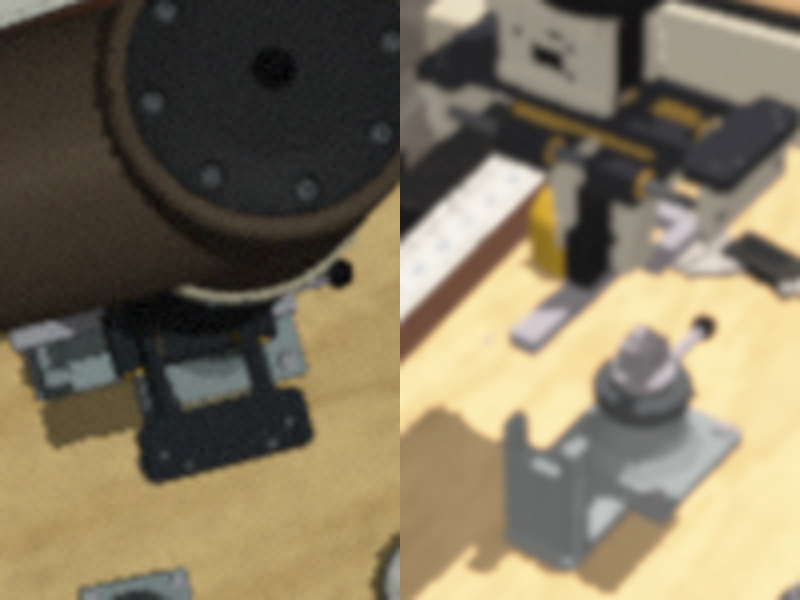

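The top view is blocked by the arm. The scene view shows the held wrench level above the jack, its handle end at crop (525,335), and clear of the prongs. I'll compare this with the predicted corners.

```bash
python3 - <<'E'
from h import *
a=np.radians(103.4);Y=np.array([np.cos(a),np.sin(a)]);X=np.array([Y[1],-Y[0]]);J=np.array([525,-116.3])
im=cv2.imread("pics/scene1.png")
k=4
def cr(P): p=px("scene",P); return ((p-np.array([250,100]))*8)
big=cv2.resize(im[100:175,250:350],(800,600),interpolation=cv2.INTER_CUBIC)
def W(x,y,z): return (*(J+X*x+Y*y),z)
for poly in ([(-9,121,170),(9,121,170),(9,121,182),(-9,121,182)],[(-25.5,-25.5,182),(25.5,-25.5,182),(25.5,25.5,182),(-25.5,25.5,182)],[(-12,-12,94),(12,-12,94),(12,12,94),(-12,12,94)],[(-12,-12,74),(12,-12,74),(12,12,74),(-12,12,74)]):
    cv2.polylines(big,[np.int32([cr(W(*p))+4 for p in poly])],True,(0,0,255),1)
for x0,x1 in((-26,-16),(16,26)):
    cv2.polylines(big,[np.int32([cr(W(*p))+4 for p in((x0,94,96),(x1,94,96),(x1,110,96),(x0,110,96))])],True,(0,255,0),1)
cv2.circle(big,np.int32(cr(W(0,0,103))+4),3,(255,0,0),-1)
cv2.imwrite("pics/v2.png",big)
E
```

```text
(no output)
```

View pics/v2.png

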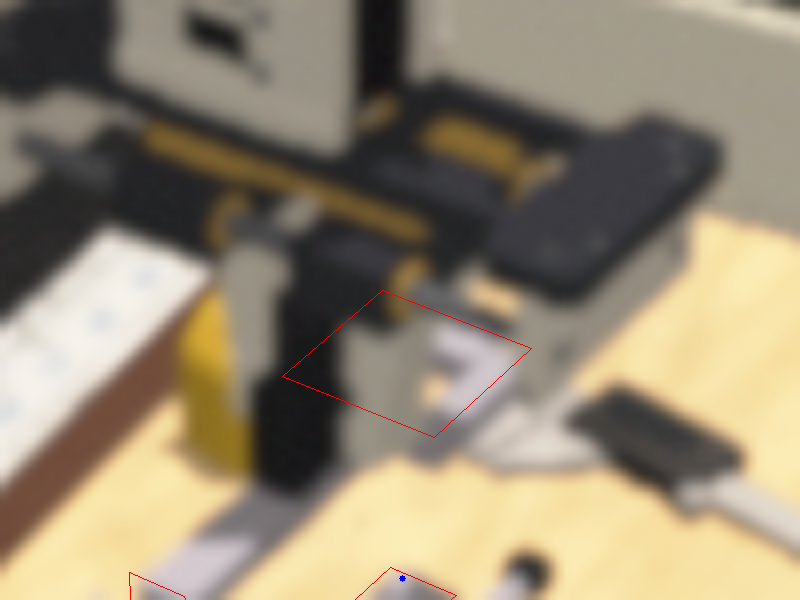

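```bash
cat > ov.py <<'E'
from h import *
a=np.radians(103.4);Y=np.array([np.cos(a),np.sin(a)]);X=np.array([Y[1],-Y[0]]);J=np.array([525,-116.3])
def ov(im,out,x0,y0,zw,J=J,cam="scene",Jw=None):
    Jw=J if Jw is None else Jw
    big=cv2.resize(im[y0:y0+75,x0:x0+100],(800,600),interpolation=cv2.INTER_CUBIC)
    def dr(L,col,J):
        for l in L: cv2.polylines(big,[np.int32([(px(cam,(*(J+X*p[0]+Y*p[1]),p[2]))-(x0,y0))*8+4 for p in l])],True,col,1)
    sq=lambda h,z:[(-h,-h,z),(h,-h,z),(h,h,z),(-h,h,z)]
    dr([[(-9,121,zw),(9,121,zw),(9,121,zw+12),(-9,121,zw+12)],sq(25.5,zw+12),sq(13.5,zw+12)],(0,0,255),Jw)
    dr([sq(12,94),sq(12,74)]+[[(u,94,96),(u+10,94,96),(u+10,110,96),(u,110,96)] for u in(-26,16)],(0,160,0),J)
    cv2.imwrite(out,big)
E
python3 - <<'E'
from ov import *
ov(cv2.imread("pics/scene1.png"),"pics/v3.png",255,140,170)
E
```

```text
(no output)
```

View pics/v3.png

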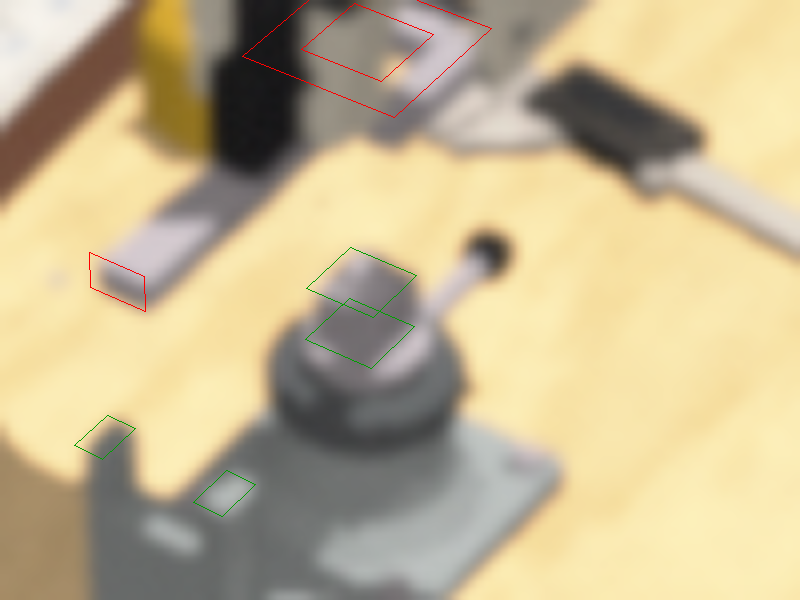

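The scene view shows jack and wrench both about +8 px (about 2 mm) from the overlay, so they agree with each other to about 1 mm. I'll lower the wrench while monitoring force.

```bash
python3 - <<'E'
from ov import *
P=J+42*Y
bot.line_to((*P,120),100); bot.pause(.3)
f0=np.mean([bot.read_state()["contact_force"] for _ in range(5)],0); m0=bot.read_state()["moment"]
print(f0)
for z in range(118,87,-2):
    bot.line_to((*P,z),30)
    s=bot.read_state(); f=s["contact_force"]-f0
    print(z,np.round(s["tcp_pos"],1),"jack-frame f",np.round([f[:2]@X,f[:2]@Y,f[2]],1),np.round(s["moment"]-m0,2))
    if f[2]>10: break
print(s["t"])
E
```

```text
[ 0.69480808 -0.95270213 -2.66644535]
118 [515.1 -75.5 117.9] jack-frame f [-0.   1.3 -0.6] [0.03 0.   0.02]
116 [515.1 -75.5 115.8] jack-frame f [-0.5  0.9 -1.3] [0.01 0.   0.05]
114 [515.1 -75.5 113.8] jack-frame f [-0.4  1.3  0.1] [-0.01 -0.05  0.05]
112 [515.1 -75.4 111.8] jack-frame f [-0.5  2.1 -0.4] [-0.03 -0.04  0.05]
110 [515.3 -75.5 109.9] jack-frame f [-0.7  0.7  0.1] [-0.14 -0.02  0.04]
108 [515.8 -75.5 108.5] jack-frame f [-2.   1.4  4. ] [-0.41 -0.09  0.01]
106 [516.  -75.  106.9] jack-frame f [-1.7  5.5 10.3] [ 0.83  0.71 -0.  ]
12.6917
```

```bash
python3 - <<'E'
from ov import *
f0=np.array([.3,-.6,-2.8])
def jf():
    s=bot.read_state(); f=s["contact_force"]-f0; return s,np.array([f[:2]@X,f[:2]@Y,f[2]])
ok=False
for dx,dy in((0,1.5),(-1,1.5),(-1,0),(0,3),(-1,3),(1,1.5)):
    P=J+X*dx+Y*(42+dy)
    s,_=jf(); bot.line_to((*s["tcp_pos"][:2],111),60); bot.line_to((*P,111),40)
    for z in (109,107,105,103,100,97):
        bot.line_to((*P,z),40); s,f=jf()
        if f[2]>9: break
    print(dx,dy,z,np.round(s["tcp_pos"],1),np.round(f,1),np.round(s["moment"],2))
    if f[2]<=9: ok=True;break
print(ok,s["t"],s["width"])
E
```

```text
0 1.5 103 [515.5 -73.4 103.7] [-0.4  2.4  9.3] [0.2  0.51 0.01]
-1 1.5 97 [515.  -74.4  97.3] [ 3.6 -3.6  2.6] [-1.11 -1.72  0.25]
True 16.225 17.74490378733017
```

```bash
python3 - <<'E'
from ov import *
f0=np.array([.3,-.6,-2.8])
dx,dy=-.6,1.2
for z in (95,93,91,90,89,88):
    P=J+X*dx+Y*(42+dy)
    bot.line_to((*P,z),40); s=bot.read_state(); f=s["contact_force"]-f0; f=np.array([f[:2]@X,f[:2]@Y,f[2]])
    print(z,np.round(s["tcp_pos"],1),np.round(f,1),np.round(s["moment"],2),s["width"])
    if f[2]>14: break
print(s["t"])
E
```

```text
95 [515.3 -74.9  95.7] [ 2.3 -5.2  8.3] [-1.29 -1.02  0.13] 17.932364248583703
93 [515.5 -75.5  94.2] [ 0.8 -7.6 11.6] [-2.37 -0.75  0.11] 17.8948109992397
91 [515.7 -75.9  92.5] [  0.2 -10.3  13.9] [-3.16 -0.7   0.08] 17.838379297317854
90 [515.7 -76.   91.7] [ -1. -10.  15.] [-3.39 -0.6   0.07] 18.040259959043578
17.225
```

```bash
python3 - <<'E'
from ov import *
f0=np.array([.3,-.6,-2.8])
for dx,dy,z in ((-.5,.2,91),(-.5,-.6,91),(-.5,-.6,89.5),(-.5,-.6,88.5),(-.5,-.6,87.5)):
    P=J+X*dx+Y*(42+dy)
    bot.line_to((*P,z),40); bot.pause(.1); s=bot.read_state(); f=s["contact_force"]-f0; f=np.array([f[:2]@X,f[:2]@Y,f[2]])
    print(z,np.round(s["tcp_pos"],1),np.round(f,1),np.round(s["moment"],2),s["width"])
    if f[2]>18: break
print(s["t"])
E
```

```text
91 [515.7 -76.   91.8] [ 1.5 -6.2  9.2] [-1.84 -0.95  0.08] 18.01396925370037
91 [515.7 -76.2  91.6] [ 2.3 -2.7  9.5] [-0.28 -0.71  0.08] 17.84677357950581
89.5 [515.8 -76.6  90.3] [ 0.5 -4.6  9.8] [-1.21 -0.7   0.08] 17.667648363298067
88.5 [515.9 -76.9  89.5] [ 2.4 -5.4 12.3] [-1.74 -0.7   0.1 ] 17.542108623264863
87.5 [515.9 -77.   88.6] [-0.5 -6.5 12.3] [-2.02 -0.66  0.03] 17.732604314903213
18.975
```

```bash
python3 - <<'E'
from ov import *
bot.move_gripper(60); bot.pause(.2)
s=bot.read_state(); p=s["tcp_pos"]; print(np.round(p,1),np.round(s["contact_force"],1),s["t"])
bot.line_to((p[0],p[1],170),150)
bot.move_ptp((430,-330,200),down(np.radians(193.4)))
t=bot.camera("top")[:,:,::-1]; sc=bot.camera("scene")[:,:,::-1]
cv2.imwrite("pics/top2.png",t);cv2.imwrite("pics/scene2.png",sc)
ov(sc,"pics/o1.png",255,155,74);ov(t,"pics/o2.png",265,165,74,cam="top")
cv2.imwrite("pics/v4.png",np.vstack([cv2.resize(cv2.imread(f),(560,300)) if 0 else cv2.resize(cv2.imread(f),(400,300),interpolation=cv2.INTER_AREA) for f in("pics/o1.png","pics/o2.png")]))
print(bot.read_state()["t"])
E
```

```text
[514.9 -76.1  87.5] [0.2 0.3 0.7] 20.0583
21.9083
```

View pics/v4.png

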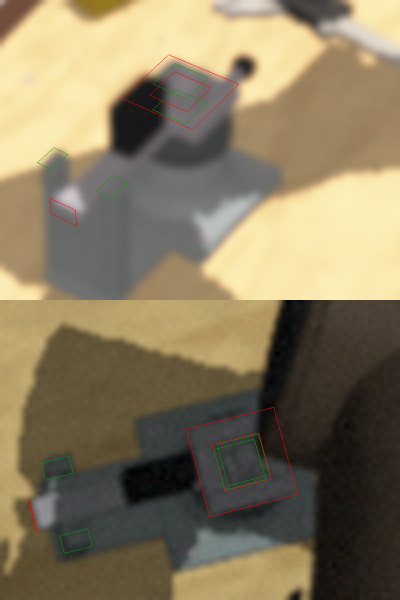

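The wrench is over the head with its handle in the slot. In the scene crop the handle end looks a few px higher than predicted. I'll press lightly on the grip at two points to check that it is flat.

```bash
python3 - <<'E'
from ov import *
q=down(np.radians(193.4))
bot.move_gripper(0,30)
P=J+Y*38
bot.move_ptp((*P,150),q); bot.line_to((*P,125),100); bot.pause(.2)
for y,lim in((38,15),(62,12)):
    P=J+Y*y
    bot.line_to((*P,123.5),60); bot.pause(.1); f0=bot.read_state()["contact_force"]
    for z in np.arange(122,114,-1):
        bot.line_to((*P,z),25); s=bot.read_state(); f=(s["contact_force"]-f0)
        if abs(f[2])>1.5: print(y,z,np.round(s["tcp_pos"],1),np.round(f,1))
        if f[2]>lim: break
print(s["t"])
E
```

```text
38 120 [516.4 -79.3 120.3] [-0.3  1.7  3. ]
38 119 [516.5 -79.3 120.2] [-4.   2.6 12.4]
38 118 [516.7 -79.4 120.2] [-7.2  2.4 20. ]
62 120 [510.8 -56.  120.3] [0.2 1.1 3.6]
62 119 [511.1 -56.  120.2] [-4.6  2.2 11.9]
62 118 [511.5 -55.9 120.2] [-6.8  3.2 20.1]
28.15
```

Both points read 120.2 mm, so the wrench is flat and fully seated. Next I'll swing the bar, pushing on its ball with closed fingers along the arc.

```bash
cat > sw.py <<'E'
from ov import *
C=np.array([525.2,-116.5]); phi0=np.radians(-76)
u=lambda p:np.array([np.cos(p),np.sin(p)]); t=lambda p:np.array([np.sin(p),-np.cos(p)])
pos=lambda p:C+72*u(p)-30*t(p)
def go(p,v=40):
    bot.line_to((*pos(p),49),v,down(p-np.pi/2))
def meas(p,f0,n=4):
    F=[];Q=[]
    for _ in range(n):
        bot.pause(.02); s=bot.read_state(); F.append((s["contact_force"]-f0)[:2]); Q.append(s["tcp_pos"][:2])
    f=np.mean(F,0); d=(np.mean(Q,0)-pos(p))@t(p)
    return -f@t(p)*72/52, f@u(p), phi0-p+d/72, s["t"]
E
python3 - <<'E'
from sw import *
p=phi0+.3
bot.line_to((*(J+Y*62),150),150)
bot.move_ptp((*pos(p),150),down(p-np.pi/2)); bot.line_to((*pos(p),49),150); bot.pause(.3)
F=[]
for _ in range(6): bot.pause(.03);F.append(bot.read_state()["contact_force"])
f0=np.mean(F,0); np.save("f0.npy",f0); n=0
while p>phi0-1.5:
    p-=.04 if n==0 else .02
    go(p); m=meas(p,f0); print("%.3f F=%.1f rad=%.1f turn=%.3f t=%.1f"%(p,*m))
    if m[0]>8: n+=1
    else: n=0
    if m[0]>11.5 or n>=4: break
np.save("p.npy",p)
E
```

```text
-1.066 F=-0.3 rad=-0.3 turn=-0.259 t=30.8
-1.106 F=0.0 rad=0.3 turn=-0.221 t=31.1
-1.146 F=-0.3 rad=-0.4 turn=-0.181 t=31.4
-1.186 F=-0.5 rad=-0.3 turn=-0.141 t=31.7
-1.226 F=-1.0 rad=0.3 turn=-0.101 t=32.0
-1.266 F=-0.1 rad=-0.1 turn=-0.061 t=32.3
-1.306 F=-0.5 rad=0.0 turn=-0.021 t=32.6
-1.346 F=-0.6 rad=-0.1 turn=0.018 t=33.0
-1.386 F=-0.1 rad=0.3 turn=0.058 t=33.3
-1.426 F=0.9 rad=-0.1 turn=0.096 t=33.6
-1.466 F=1.2 rad=-0.1 turn=0.138 t=33.9
-1.506 F=0.9 rad=-0.4 turn=0.179 t=34.2
-1.546 F=0.8 rad=-0.7 turn=0.221 t=34.5
-1.586 F=1.2 rad=-1.0 turn=0.260 t=34.9
-1.626 F=1.7 rad=-1.1 turn=0.300 t=35.2
-1.666 F=3.7 rad=-2.0 turn=0.334 t=35.5
-1.706 F=4.2 rad=-2.6 turn=0.377 t=35.8
-1.746 F=3.6 rad=-2.0 turn=0.420 t=36.1
-1.786 F=2.8 rad=-2.1 turn=0.461 t=36.5
-1.826 F=3.3 rad=-2.2 turn=0.500 t=36.8
-1.866 F=2.9 rad=-2.7 turn=0.540 t=37.1
-1.906 F=4.1 rad=-1.9 turn=0.580 t=37.4
-1.946 F=4.0 rad=-1.7 turn=0.620 t=37.7
-1.986 F=4.0 rad=-1.7 turn=0.660 t=38.0
-2.026 F=3.2 rad=-2.1 turn=0.700 t=38.4
-2.066 F=3.1 rad=-2.0 turn=0.740 t=38.7
-2.106 F=3.4 rad=-1.9 turn=0.780 t=39.0
-2.146 F=3.9 rad=-1.6 turn=0.820 t=39.3
-2.186 F=3.6 rad=-1.4 turn=0.860 t=39.6
-2.226 F=2.7 rad=-1.2 turn=0.900 t=39.9
-2.266 F=2.7 rad=-1.9 turn=0.940 t=40.2
-2.306 F=5.0 rad=-2.0 turn=0.976 t=40.6
-2.346 F=6.7 rad=-2.5 turn=1.012 t=40.9
-2.386 F=8.5 rad=-2.2 turn=1.048 t=41.2
-2.406 F=10.1 rad=-2.5 turn=1.064 t=41.5
-2.426 F=11.4 rad=-2.7 turn=1.082 t=41.8
-2.446 F=11.4 rad=-2.6 turn=1.101 t=42.1
```

The force rises from first touch at about 0.94–0.97 rad to 1.10 rad. That puts the ring about 0.125–0.16 rad past touch, or roughly 15–16 N, which is on target. I'll back off and check.

```bash
python3 - <<'E'
from sw import *
p=float(np.load("p.npy")); f0=np.load("f0.npy")
print(meas(p,f0))
for dp in (.03,.06,.3):
    go(p+dp,60); print(meas(p+dp,f0,2))
s=bot.read_state(); bot.line_to((*s["tcp_pos"][:2],170),150)
bot.move_ptp((430,-330,200),down(np.radians(193.4)))
t=bot.camera("top")[:,:,::-1]; sc=bot.camera("scene")[:,:,::-1]
c=lambda im,x,y:cv2.resize(im[y:y+75,x:x+100],(400,300),interpolation=cv2.INTER_CUBIC)
cv2.imwrite("pics/v5.png",np.hstack([c(t,260,165),c(sc,250,155)])); print(bot.read_state()["t"])
E
```

```text
(np.float64(12.140574232035668), np.float64(-2.897978880230563), np.float64(1.1010490545541556), 42.2167)
(np.float64(5.094469512146022), np.float64(-2.1803678757735505), np.float64(1.086134605205307), 42.5)
(np.float64(0.4529276849825917), np.float64(-0.2927187799965133), np.float64(1.0721798231041186), 42.7833)
(np.float64(0.0720988091160336), np.float64(-0.3025361554078875), np.float64(0.8337910028332415), 43.275)
45.3583
```

View pics/v5.png

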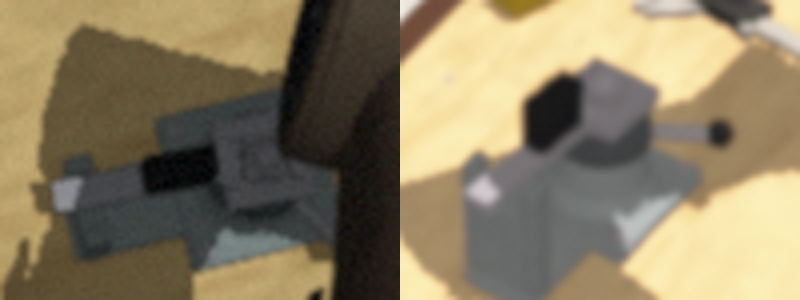

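The wrench sits flat with its handle in the slot against a prong, at crop (68,192) in the top view. The bar has swung clockwise, with its ball at (718,132) in the scene crop. I'll hand it in.

```bash
python3 -c "
from plant import bot
print(bot.close_job())"
```

```text
the job is handed in; nothing more can be done
None
```

I handed the job in at about 45 s: the wrench is fitted flat and released with its handle in the slot, and by my readings the ring is tightened about 0.13–0.16 rad past first touch. The measured bar force was about 12 N, under the 14–17 N aim (my force readings ran low throughout), and the verdict was not shown to me.

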